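Clamp a tool block and hold the clamp lever level

ROBOT

A 6-joint arm with a two-finger parallel gripper is mounted at the origin on the work surface. World frame = base frame: x ahead of the robot, y to its left, z up, the work surface at z = 0. Lengths are in mm, angles in rad, forces in N, time in s.
With the tool pointing down it reaches from about 275 to 1000 mm from the base axis. Payload 8.4 kg.
Tool frame: the origin (TCP) lies midway between the tips of the shut fingers; the grasp point (between the pads) lies 19 mm behind it; z points along the fingers, y is the line along which they close (so a half turn about z gives the same grasp; the last joint's range is limited). The gripper opens to 85 mm and grips with 20 to 120 N. Pads are 22 mm wide; open, the fingers measure 114 mm over their backs; the gripper's body (76 mm by 85 mm) begins 54 mm behind the grasp point. The pads swing forward as they close: fully open they stand 13 mm farther back than shut.
Start: joints at [1.287, 0.353, 1.633, -0, 1.155, -0.002], TCP at [173.802, 600.351, 231.281] pointing down, gripper open.
Joint ranges: [-2.63, 2.63], [-0.92, 2.1], [0.06, 2.66], [-1.3, 4.44], [0, 2.69], [-3.02, 3.02]. Speed limits (rad/s): [2.22, 2.22, 2.79, 3.14, 3.14, 3.14].

INTERFACE

Orientations are given as [roll, pitch, yaw] about the fixed x, y, z axes, in that order (R = Rz(yaw) Ry(pitch) Rx(roll)).
In Python, from rig import r gives the robot as it stands.
- The arm moves only by the tool servo_tool, never from a script. Its argument "deltas" is a list of rows, each an object of numbers: "x", "y", "z": the shift along the world's x, y, z in mm; "rx", "ry", "rz": the turn, a rotation vector about the world's x, y, z in rad; "gripper": the gripper's target within -1 to 1 (fully open at 1, half-way at 0, shut at -1). A call has 1 to 10 rows; each row is the pose to reach, as a shift and turn from the pose commanded when the call began; what a row does not reach only later rows make up. A row lasts 1/10 s, in which the tool goes at most 50 mm and 8.59 degrees, less where a joint would pass 70% of its speed; a pose out of reach is approached as far as the arm can. A call with a gripper value outside its range is refused whole. The fingers move at their own pace and stop on an object; "newtons" is the grip in N (left out, the last holds). Time passes only in rows, so rows that repeat a pose let the fingers close. It gives the time, the measured TCP pose, the force, the opening and the grip force at its end, in the units of the state.
- r.sense(): the state, without advancing time (a new reading comes with each control period).
- r.grab_frame(name): name is "scene" or "top" or "wrist"; returns the picture (384x512x3 uint8, blue, green, red); there is no depth.
- r.camera_params(name): a dict with "mtx" (3x3 intrinsics, pixels), "eye" and "orientation" of the camera in the world. Camera axes: x right, y down, z forward; pixel columns grow to the right and rows downward; lengths in mm; the calibration is good to about 2 mm. A picture is of the moment at which its call begins: read the wrist's pose just before it. camera_params takes no time and is no camera call; for the wrist camera it gives the pose at the moment of the call.
- r.sign_off(): hands the job in; it is judged then, once.
Trained networks look in the newest picture that a camera, given by its name, has taken for a name from the list of things; names that differ only in an ending like _2 or _b are one class to them, and where a whole thing is asked for, a point or a joint stands for the part that bears it (a point fixed in the world has none). Each returns a list of dicts, best first, with "conf" (0 to 1); they miss things now and then, are a little off and sometimes report something else, mostly with a low value. They report only what shows in the picture. A call takes as long as a camera call. They do not tell look-alikes from the thing itself.
- r.recognise(name, camera): "box" ([left, top, width, height] in pixels, round what is visible of it).
The state is a dict: "clock": time; "qpos": joint angles; "qvel": joint speeds; "joint_efforts": joint torques, N m; "eef_pos": TCP position; "tcp_rot": TCP orientation; "contact_force": force on the tool from outside, world axes, zero at the start; "wrist_torque": the same for the moment, N m; "opening": opening from 0.0 (shut) to 1.0 (fully open); "grasp_force": force on a finger pad.
Only numpy, scipy, OpenCV 4.12 (cv2) and the standard library are available. Lean on these libraries where they do the work, as an engineer would, in place of code of your own. Each camera call takes 0.05 s, during which the arm holds its last target. There are 200 camera calls.

TASK

Stand the L-shaped steel tool block in the push-clamp fixture, between the rubber pad and the fence: upright on the base plate with its step up, in the middle of the fence, its 50 mm length in line with the plunger (either way round), and let go of it. Then press the fixture's spring lever down by its T-handle until the lever is level, so that the pad clamps the block against the fence, and finish while still holding the lever there. Leave the vee block, the round-shank holder and the screwdriver where they are.

Things in the scene. Friction and masses are not known exactly. Their poses are not given: they have to be found in the camera images.
- tool_block: Loose bright steel block, L-shaped side view, about 0.5 kg, standing upright. Foot 50 (x) x 30 (y) x 36 mm high; upper part 32 x 30 mm from 36 to 60 mm height, flush with the -x end (x -25 to +7 mm), leaving an 18 mm step at +x. Flat sides 30 mm apart (facing +-y) run the full height: grip across them. Dark round spots are marks. Origin: centre of the underside, z up.
- fixture: Push-clamp fixture, fixed. Base plate 100 x 12 mm, x -70 to +210 mm. Origin on the bench under the lever pivot; x runs along the plunger from pivot to fence, z up. Cheeks at x 0: +-26 mm in y, 112 mm high; the lever sticks out to -x. Plunger guide x 50 to 76 mm, 50 mm wide, top 58 mm above the bench. Fence x 173.5 to 191.5 mm, 70 mm wide, top 55 mm above the bench.
- nest (a point): Point on the base plate (12 mm above the bench) under the block's centre when the block is against the middle of the fence. Axes as fixture: the fence face is 25 mm in +x. With the lever up the pad's face is 43.5 mm in -x, a 68.5 mm gap for the 50 mm block: set it down about 9 mm to -x of this point to have room at both ends; the pad then slides it to the fence.
- pivot (a point): Centre of the lever's hinge pin, 95 mm above the bench; the hinge runs along the fixture's y.
- handle (a point): Centre of the lever's T-handle: black round bar, 24 mm diameter, 70 mm long, lying level along the fixture's y, 160 mm from the hinge pin. With the lever up it is about 150 mm above the bench; with the lever level it is at the pivot's height, 95 mm above the bench (top of the bar 107 mm), 160 mm in -x of the pivot.
- lever (a joint): Angle of the lever, rad: 0 = up at rest (20 degrees above level), 0.35 = level, 0.55 = bottom stop. A spring raises it when let go: at the handle it takes about 2 N to start and about 9 N to hold level with the block clamped (about 15 N at the bottom stop). Pressing moves the plunger 70 mm per rad towards the fence.
- pad: Round rubber pad, 28 mm diameter, on the plunger's end, sprung (1 N per mm, 4 N preload). Origin on the plunger axis, 40 mm above the bench; its face is 13 mm in +x of it. A block at the fence is met at about 0.26 rad of the lever and squeezed with about 10 N when the lever is level.
- vee_block: Bystander, loose: 50 x 50 x 46 mm steel block with a vee groove in the top. Origin under its centre. Leave alone.
- shank_holder: Bystander, loose: round dark steel holder standing on a 48 mm flange, 72 mm high with a 22 mm shank up. Origin under its centre. Leave alone.
- screwdriver: Bystander, loose: red-handled screwdriver lying on the far side of the bench. Leave alone.
There are look-alikes about, which are no part of the job. Leave any orange or yellow look-alike of the tool_block alone.

How it is judged:
By the outcome, as a careful person would: the job done as asked, in the order asked, and still so for the second after the job is handed in, while the arm keeps its last pose, push and grip.
It also fails if it takes over 51 s, if anything falls off the work surface, if the arm or the gripper's body presses on something with over 40 N, if the wrist force passes 120 N, or if a joint passes its speed limit or range.

## Working session

There is one attempt and no reset: what is moved stays moved. The work goes in short steps, Python scripts to look and compute and a tool call to move; the robot and the scene stay as the last step left them, time stands still between calls to the robot, and variables do not carry over. Pictures are saved under pics/ and viewed, at most 10 in all, crops included, and the job is handed in when it is done.

Besides the shell and the picture viewer there is one more tool, called after "Call:" in YAML: its name, and indented under it one key for each argument. servo_tool: Moves the arm, as the interface text tells. Its arguments: {"type":"object","properties":{"deltas":{"type":"array","items":{"type":"object","properties":{"x":{"type":"number"},"y":{"type":"number"},"z":{"type":"number"},"rx":{"type":"number"},"ry":{"type":"number"},"rz":{"type":"number"},"gripper":{"type":"number"}}}},"newtons":{"type":"number"}},"required":["deltas"]}

```bash
mkdir -p pics; ls; python3 - <<'E'
from rig import r
import cv2,numpy as np
ims=[]
for c in ("scene","top"):
    im=r.grab_frame(c).copy(); p=r.camera_params(c); print(c,p)
    for n in ("tool_block","fixture","handle","pad","vee_block","shank_holder"):
        print(n,[(d["box"],round(d["conf"],2)) for d in r.recognise(n,c)])
    cv2.imwrite(f"pics/{c}.png",im)
print(r.sense())
E
```

```text
pics
scene {'mtx': array([[482.02136899,   0.        , 253.56316555],
       [  0.        , 482.02136899, 192.53272516],
       [  0.        ,   0.        ,   1.        ]]), 'eye': array([1567.24290684,  164.60940681,  707.38994019]), 'orientation': array([-2.12353169,  0.01574532,  1.68509699])}
tool_block [([300.8, 216.0, 13.5, 31.0], 0.97), ([299.3, 269.2, 32.4, 37.9], 0.83), ([347.4, 221.9, 18.8, 33.3], 0.79)]
fixture [([198.2, 143.5, 144.1, 68.2], 0.95)]
handle [([195.1, 141.4, 145.5, 71.6], 0.2)]
pad [([297.1, 216.7, 14.9, 33.2], 0.51)]
vee_block [([140.5, 218.0, 32.2, 32.6], 0.72), ([219.6, 213.8, 18.3, 30.0], 0.52)]
shank_holder [([222.5, 213.5, 17.0, 33.7], 0.6)]
top {'mtx': array([[374.2544303 ,   0.        , 261.1912635 ],
       [  0.        , 374.2544303 , 195.58283777],
       [  0.        ,   0.        ,   1.        ]]), 'eye': array([541.58325725,  15.37185778, 788.04906087]), 'orientation': array([-3.00235298,  0.02810413, -1.55756099])}
tool_block [([189.3, 183.0, 22.5, 28.0], 0.77), ([129.9, 180.5, 24.5, 24.6], 0.66), ([177.8, 94.7, 28.6, 32.7], 0.63)]
fixture [([2
[... 239 characters left out ...]
17.1], 0.74)]
{'clock': 0.7, 'qpos': array([ 1.28659565e+00,  3.52952879e-01,  1.63342025e+00, -2.96345238e-05,
        1.15515376e+00, -2.37887315e-03]), 'qvel': array([-0.00110206,  0.00085914,  0.00130146, -0.00118397, -0.00026916,
       -0.00055133]), 'joint_efforts': array([-1.43404737e-03, -6.05006933e+01, -3.42388344e+01, -1.48549384e-04,
        9.68330605e-04,  6.90436721e-06]), 'eef_pos': array([173.8150434 , 600.35372823, 231.30173858]), 'tcp_rot': array([3.14152696e+00, 2.72685017e-05, 2.85978282e+00]), 'contact_force': array([ 0.42695115, -1.27446173,  0.78081141]), 'wrist_torque': array([-0.01319937,  0.03465319, -0.00415225]), 'grasp_force': 0.0, 'opening': 0.997495593525697}
```

```bash
python3 - <<'E'
import cv2
a=cv2.imread("pics/top.png"); cv2.imwrite("pics/top2.png",cv2.resize(a[80:330,110:410],None,fx=2.4,fy=2.4,interpolation=cv2.INTER_CUBIC))
a=cv2.imread("pics/scene.png"); cv2.imwrite("pics/scene2.png",cv2.resize(a[110:330,120:400],None,fx=2.7,fy=2.7,interpolation=cv2.INTER_CUBIC))
E
```

```text
(no output)
```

View pics/top2.png

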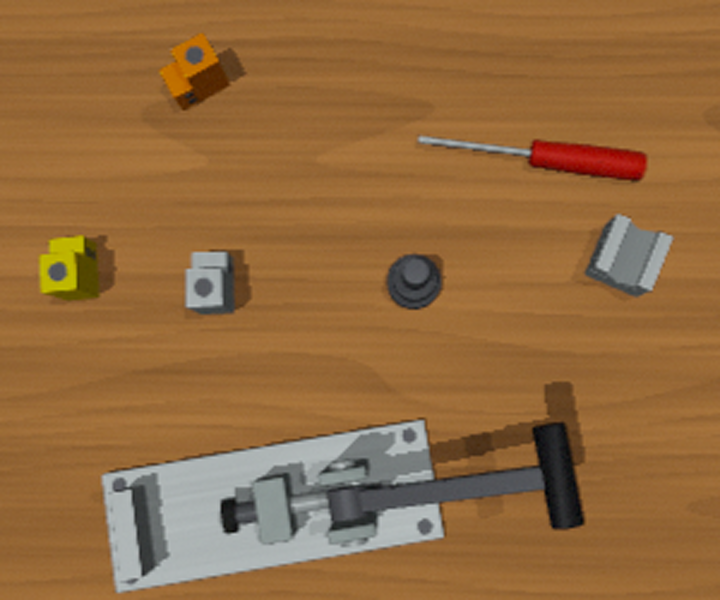

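View pics/scene2.png

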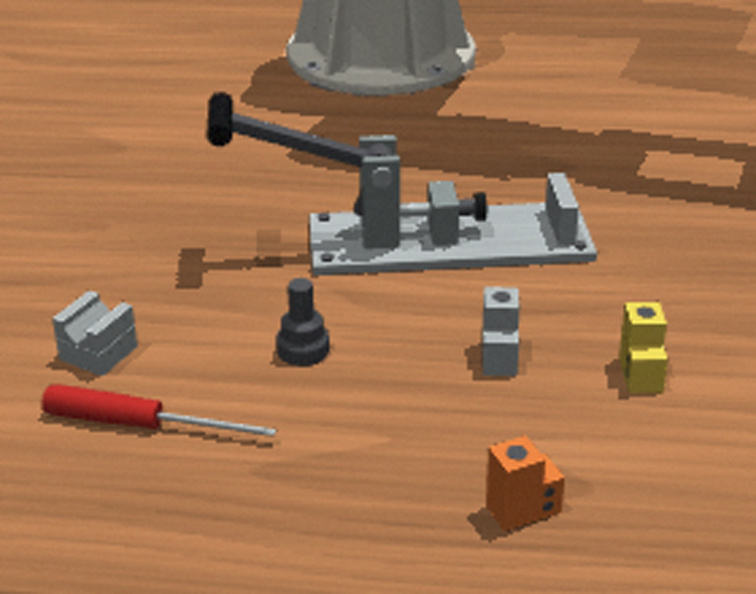

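Top view: the grey block is at crop (210,280) with its step up-image. The yellow and orange blocks are look-alikes. The fixture has its fence at left (crop 125,530) and its T-handle at right (558,475). Next I fit both poses from hand-read corners.

```bash
cat > h.py <<'E'
import numpy as np
from scipy.spatial.transform import Rotation as Ro
from scipy.optimize import least_squares
def proj(p,P):
    R=Ro.from_euler('xyz',p["orientation"]).as_matrix(); c=(np.asarray(P,float)-p["eye"])@R; c=c@p["mtx"].T
    return c[:,:2]/c[:,2:]
def place(v,L):
    c,s=np.cos(v[2]),np.sin(v[2]); L=np.asarray(L,float)
    return np.c_[v[0]+c*L[:,0]-s*L[:,1], v[1]+s*L[:,0]+c*L[:,1], L[:,2]]
def fit(obs,v0):
    f=lambda v:np.concatenate([(proj(p,place(v,L))-np.asarray(u)).ravel() for p,L,u in obs])
    s=least_squares(f,v0,loss='soft_l1',x_scale=[10,10,.1]); return s.x,f(s.x).reshape(-1,2)
E
cat > e1.py <<'E'
from rig import r
from h import *
T=r.camera_params("top"); S=r.camera_params("scene")
ct=lambda a:np.array(a)/2.4+[110,80]; cs=lambda a:np.array(a)/2.7+[120,110]
# fixture: plate corners (far fence side is +y world)
F=[[210,-50,12],[-70,-50,12],[-70,50,12],[210,50,12]]
print("fix",*fit([(T,F,ct([(102,473),(427,419),(443,537),(117,592)]))],[350,0,1.5]))
F2=[[210,-50,12],[-70,-50,12],[-70,50,12]]
fx,_=fit([(T,F,ct([(102,473),(427,419),(443,537),(117,592)])),(S,F2[:2],cs([(596,256),(313,271)]))],[350,0,1.5]);print("fixboth",fx)
B=[[-25,15,60],[7,15,60],[7,-15,60],[-25,-15,60],[25,15,36],[25,-15,36]]
b,e=fit([(T,B,ct([(186,307),(188,268),(223,268),(222,307),(193,252),(228,252)]))],[480,100,0]);print("blk",b,e)
h=place(fx,[[-150.4,0,149.7],[-160,0,95],[148.5,0,12],[139.5,0,12],[160,0,55]]);print(h); print(proj(T,h)-[110,80])
print((proj(T,h)-[110,80])*2.4)
E
python3 e1.py
```

```text
fix [467.68404844  43.76395506   1.74724031] [[-0.02845977 -0.32138849]
 [-0.63406302 -0.22788941]
 [ 1.27993107  0.3483835 ]
 [-0.24683469  0.16848858]]
fixboth [468.11971336  44.4839225    1.7482205 ]
blk [6.42701718e+02 1.67409287e+02 1.70130201e-02] [[-0.05905825  0.04141177]
 [-0.51085522  0.20325862]
 [-0.00467096  0.08317898]
 [ 0.12123973 -0.06147261]
 [ 0.21401722 -0.07733455]
 [ 0.2059668  -0.2007267 ]]
[[ 494.66452635 -103.55503488  149.7       ]
 [ 496.35887612 -113.00433003   95.        ]
 [ 441.91024043  190.65270689   12.        ]
 [ 443.49869333  181.79399268   12.        ]
 [ 439.8805506   201.97217504   55.        ]]
[[233.14736331 197.49855096]
 [232.68032617 194.26311025]
 [ 74.97077723 216.46112033]
 [ 79.33942747 215.73197419]
 [ 63.90315212 220.32255045]]
[[559.55367195 473.9965223 ]
 [558.43278281 466.2314646 ]
 [179.92986534 519.50668879]
 [190.41462593 517.75673805]
 [153.36756509 528.77412109]]
```

Call:
servo_tool:
  deltas:
    - {"x":465,"y":-433,"z":-20,"rz":0.3,"gripper":1}
    - {"x":465,"y":-433,"z":-20,"rz":0.3}
    - {"x":465,"y":-433,"z":-20,"rz":0.3}
    - {"x":465,"y":-433,"z":-20,"rz":0.3}
    - {"x":465,"y":-433,"z":-20,"rz":0.3}
    - {"x":465,"y":-433,"z":-20,"rz":0.3}
    - {"x":465,"y":-433,"z":-20,"rz":0.3}
    - {"x":465,"y":-433,"z":-20,"rz":0.3}
    - {"x":465,"y":-433,"z":-20,"rz":0.3}
    - {"x":465,"y":-433,"z":-20,"rz":0.3}

```text
invalid input
```

Call:
servo_tool:
  deltas:
    - {"x":465,"y":-433,"z":-20,"rx":0,"ry":0,"rz":0.3,"gripper":1}
    - {"x":465,"y":-433,"z":-20,"rx":0,"ry":0,"rz":0.3,"gripper":1}
    - {"x":465,"y":-433,"z":-20,"rx":0,"ry":0,"rz":0.3,"gripper":1}
    - {"x":465,"y":-433,"z":-20,"rx":0,"ry":0,"rz":0.3,"gripper":1}
    - {"x":465,"y":-433,"z":-20,"rx":0,"ry":0,"rz":0.3,"gripper":1}
    - {"x":465,"y":-433,"z":-20,"rx":0,"ry":0,"rz":0.3,"gripper":1}
    - {"x":465,"y":-433,"z":-20,"rx":0,"ry":0,"rz":0.3,"gripper":1}
    - {"x":465,"y":-433,"z":-20,"rx":0,"ry":0,"rz":0.3,"gripper":1}
    - {"x":465,"y":-433,"z":-20,"rx":0,"ry":0,"rz":0.3,"gripper":1}
    - {"x":465,"y":-433,"z":-20,"rx":0,"ry":0,"rz":0.3,"gripper":1}
  newtons: 60

```text
clock: 1.7
eef_pos: [538.9, 260.1, 215.8]
tcp_rot: [3.141, 0.0, -3.123]
contact_force: [0.1, 0.9, 0.2]
opening: 1.0
grasp_force: 0.0
```

Call:
servo_tool:
  deltas:
    - {"x":100,"y":-93,"z":-16,"rx":0,"ry":0,"rz":0,"gripper":1}
    - {"x":100,"y":-93,"z":-16,"rx":0,"ry":0,"rz":0,"gripper":1}
    - {"x":100,"y":-93,"z":-16,"rx":0,"ry":0,"rz":0,"gripper":1}
    - {"x":100,"y":-93,"z":-16,"rx":0,"ry":0,"rz":0,"gripper":1}
  newtons: 60

```text
clock: 2.1
eef_pos: [640.3, 165.1, 198.8]
tcp_rot: [-3.141, 0.001, -3.127]
contact_force: [-0.5, -0.3, -0.1]
opening: 0.997
grasp_force: 0.0
```

```bash
python3 - <<'E'
from rig import r
import cv2
from h import *
p=r.camera_params("wrist"); im=r.grab_frame("wrist"); s=r.sense(); print(p,s["eef_pos"],s["tcp_rot"])
B=[[-25,15,60],[7,15,60],[7,-15,60],[-25,-15,60],[25,15,36],[25,-15,36]]
print(proj(p,place([642.7,167.4,.017],B)))
cv2.imwrite("pics/w1.png",cv2.resize(im,None,fx=1.5,fy=1.5))
E
```

```text
{'mtx': array([[264.8559118 ,   0.        , 256.44194305],
       [  0.        , 264.8559118 , 190.39271003],
       [  0.        ,   0.        ,   1.        ]]), 'eye': array([566.42591633, 164.30122911, 340.23400079]), 'orientation': array([ 2.84762594e+00, -2.09618249e-05,  1.58574730e+00])} [638.60716701 166.81099479 198.92563168] [-3.14130767e+00 -5.57604011e-04 -3.12650464e+00]
[[272.25532474 160.34258798]
 [271.81318878 189.04312497]
 [244.63470604 189.09666819]
 [244.18663774 160.39962964]
 [270.49156993 197.6510952 ]
 [245.70298537 197.69946818]]
```

View pics/w1.png

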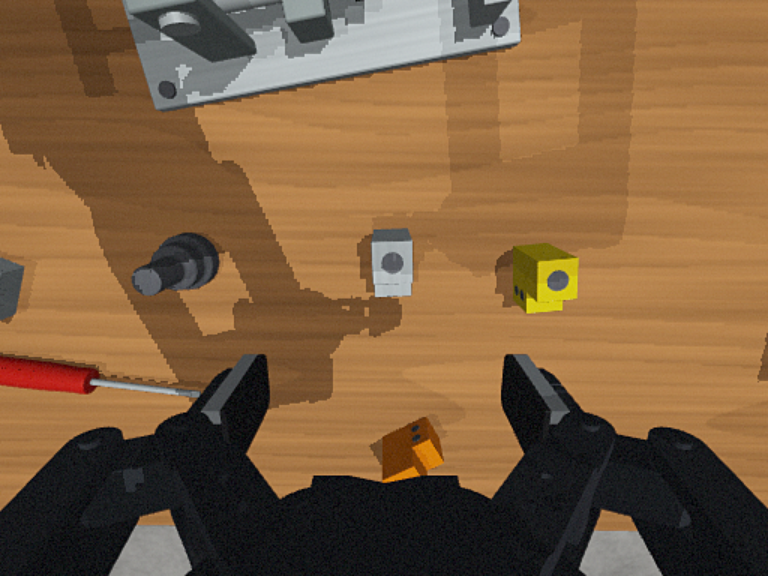

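The block's top face is at view pixels x 372–413, y 241–284. That puts it about 3 mm further to +y than the top camera said, with its yaw in line with the tool. Going down to grip.

Call:
servo_tool:
  deltas:
    - {"x":0,"y":3,"z":-50,"rx":0,"ry":0,"rz":0,"gripper":1}
    - {"x":0,"y":3,"z":-100,"rx":0,"ry":0,"rz":0,"gripper":1}
    - {"x":0,"y":3,"z":-145,"rx":0,"ry":0,"rz":0,"gripper":1}
    - {"x":0,"y":3,"z":-172,"rx":0,"ry":0,"rz":0,"gripper":1}
    - {"x":0,"y":3,"z":-182,"rx":0,"ry":0,"rz":0,"gripper":1}
    - {"x":0,"y":3,"z":-182,"rx":0,"ry":0,"rz":0,"gripper":-1}
    - {"x":0,"y":3,"z":-182,"rx":0,"ry":0,"rz":0,"gripper":-1}
    - {"x":0,"y":3,"z":-182,"rx":0,"ry":0,"rz":0,"gripper":-1}
    - {"x":0,"y":3,"z":-182,"rx":0,"ry":0,"rz":0,"gripper":-1}
    - {"x":0,"y":3,"z":-182,"rx":0,"ry":0,"rz":0,"gripper":-1}
  newtons: 60

```text
clock: 3.15
eef_pos: [638.7, 171.9, 19.7]
tcp_rot: [3.141, 0.003, -3.123]
contact_force: [-1.5, 0.0, 7.5]
opening: 0.343
grasp_force: 60.3
```

Call:
servo_tool:
  deltas:
    - {"x":0,"y":0,"z":0,"rx":0,"ry":0,"rz":0,"gripper":-1}
    - {"x":0,"y":0,"z":0,"rx":0,"ry":0,"rz":0,"gripper":-1}
    - {"x":0,"y":0,"z":0,"rx":0,"ry":0,"rz":0,"gripper":-1}
  newtons: 60

```text
clock: 3.45
eef_pos: [638.6, 171.9, 19.7]
tcp_rot: [3.141, 0.003, -3.124]
contact_force: [-0.8, 0.0, 7.4]
opening: 0.344
grasp_force: 60.3
```

Call:
servo_tool:
  deltas:
    - {"x":0,"y":0,"z":40,"rx":0,"ry":0,"rz":0,"gripper":-1}
    - {"x":-10,"y":0,"z":90,"rx":0,"ry":0,"rz":-0.14,"gripper":-1}
    - {"x":-35,"y":2,"z":120,"rx":0,"ry":0,"rz":-0.28,"gripper":-1}
    - {"x":-60,"y":4,"z":130,"rx":0,"ry":0,"rz":-0.42,"gripper":-1}
    - {"x":-85,"y":6,"z":130,"rx":0,"ry":0,"rz":-0.56,"gripper":-1}
    - {"x":-110,"y":8,"z":130,"rx":0,"ry":0,"rz":-0.7,"gripper":-1}
    - {"x":-135,"y":10,"z":130,"rx":0,"ry":0,"rz":-0.84,"gripper":-1}
    - {"x":-160,"y":12,"z":130,"rx":0,"ry":0,"rz":-0.98,"gripper":-1}
    - {"x":-180,"y":14,"z":130,"rx":0,"ry":0,"rz":-1.12,"gripper":-1}
    - {"x":-196,"y":16,"z":130,"rx":0,"ry":0,"rz":-1.26,"gripper":-1}
  newtons: 60

```text
clock: 4.45
eef_pos: [439.9, 187.5, 147.9]
tcp_rot: [-3.141, -0.0, 1.894]
contact_force: [0.1, -0.8, -5.0]
opening: 0.344
grasp_force: 61.1
```

Call:
servo_tool:
  deltas:
    - {"x":0,"y":0,"z":0,"rx":0,"ry":0,"rz":-0.14,"gripper":-1}
    - {"x":0,"y":0,"z":0,"rx":0,"ry":0,"rz":-0.15,"gripper":-1}
    - {"x":0,"y":0,"z":0,"rx":0,"ry":0,"rz":-0.15,"gripper":-1}
    - {"x":0,"y":0,"z":0,"rx":0,"ry":0,"rz":-0.15,"gripper":-1}
  newtons: 60

```text
clock: 4.85
eef_pos: [441.8, 187.7, 147.8]
tcp_rot: [3.141, -0.0, 1.753]
contact_force: [-0.4, -0.3, -4.7]
opening: 0.34
grasp_force: 61.1
```

```bash
python3 - <<'E'
from rig import r
import cv2
from h import *
p=r.camera_params("wrist"); im=r.grab_frame("wrist"); s=r.sense(); print(p,s["eef_pos"],s["tcp_rot"],s["contact_force"])
F=[[210,-50,12],[-70,-50,12],[-70,50,12],[210,50,12],[173.5,-35,55],[173.5,35,55],[191.5,-35,55],[191.5,35,55]]
print(proj(p,place([468.1,44.5,1.748],F)))
cv2.imwrite("pics/w2.png",cv2.resize(im,None,fx=1.5,fy=1.5))
E
```

```text
{'mtx': array([[264.8559118 ,   0.        , 256.44194305],
       [  0.        , 264.8559118 , 190.39271003],
       [  0.        ,   0.        ,   1.        ]]), 'eye': array([428.2204003 , 260.07531084, 289.31114154]), 'orientation': array([ 2.84989466e+00, -1.11133268e-03,  1.82307543e-01])} [441.80361894 187.65340607 147.69100144] [ 3.14143832e+00 -2.42846635e-05  1.75199466e+00] [ 0.83059717 -1.21064489 -5.46657584]
[[306.67152003 120.64562991]
 [293.99464375 340.31356659]
 [218.05610347 340.07538403]
 [207.94034308 120.12847095]
 [296.29449571 164.29204289]
 [218.2552541  163.91588679]
 [297.28649568 144.07055924]
 [217.50910387 143.67059221]]
```

View pics/w2.png

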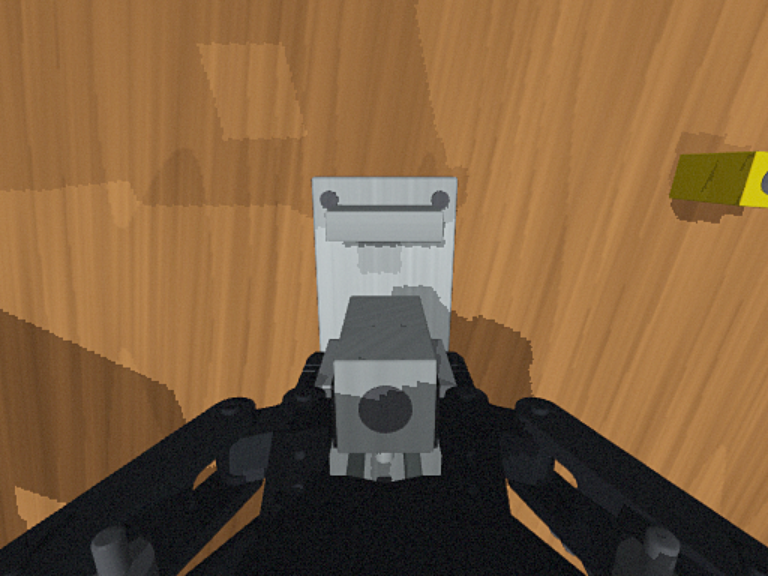

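The fence top spans view pixels x 326–443, front edge y 241. The held block is centred at column 385, in line with the fence within 0.5 mm, and its yaw is aligned. The fence is about 3 mm further to +y than estimated. Lowering.

Call:
servo_tool:
  deltas:
    - {"x":-0.5,"y":1,"z":-30,"rx":0,"ry":0,"rz":0,"gripper":-1}
    - {"x":-0.5,"y":1,"z":-65,"rx":0,"ry":0,"rz":0,"gripper":-1}
    - {"x":-0.5,"y":1,"z":-90,"rx":0,"ry":0,"rz":0,"gripper":-1}
    - {"x":-0.5,"y":1,"z":-105,"rx":0,"ry":0,"rz":0,"gripper":-1}
    - {"x":-0.5,"y":1,"z":-112,"rx":0,"ry":0,"rz":0,"gripper":-1}
    - {"x":-0.5,"y":1,"z":-112,"rx":0,"ry":0,"rz":0,"gripper":-1}
  newtons: 60

```text
clock: 5.5
eef_pos: [440.8, 188.5, 35.0]
tcp_rot: [-3.14, 0.0, 1.751]
contact_force: [0.8, -0.1, -4.0]
opening: 0.344
grasp_force: 61.0
```

```bash
python3 - <<'E'
from rig import r
import cv2
s=r.sense(); print(s["eef_pos"],s["contact_force"])
a=r.grab_frame("scene"); b=r.grab_frame("wrist")
a=cv2.resize(a[140:220,190:360],(800,376),interpolation=cv2.INTER_CUBIC)
cv2.imwrite("pics/s3.png",a)
cv2.imwrite("pics/w3.png",cv2.resize(b,None,fx=1.5,fy=1.5))
E
```

```text
[440.76002353 188.48287318  34.95285519] [ 0.79714788 -0.10984081 -3.97591407]
```

View pics/w3.png

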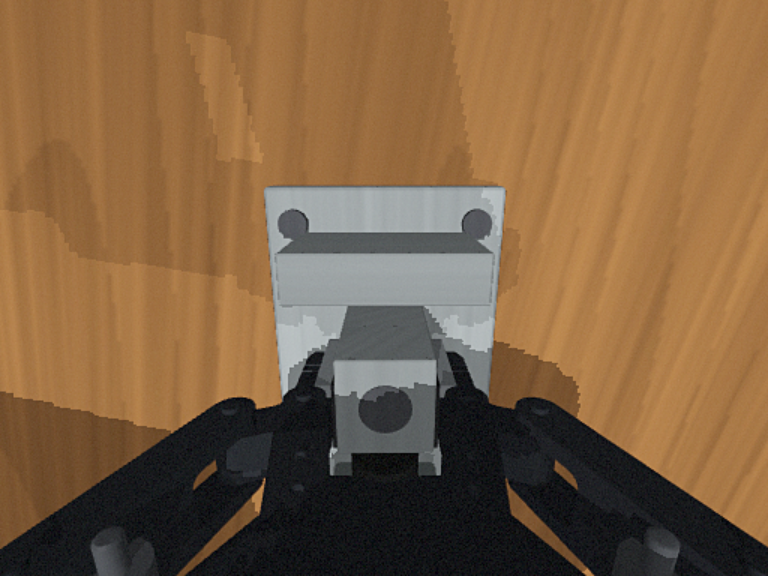

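The fence top spans x 276–493 (centre 384.5) and the block centre is 385.3, so it is central. The gap to the fence works out to about 9 mm. Setting it down and opening.

Call:
servo_tool:
  deltas:
    - {"x":0,"y":0,"z":-2,"rx":0,"ry":0,"rz":0,"gripper":-1}
    - {"x":0,"y":0,"z":-3.5,"rx":0,"ry":0,"rz":0,"gripper":-1}
    - {"x":0,"y":0,"z":-3.8,"rx":0,"ry":0,"rz":0,"gripper":-1}
    - {"x":0,"y":0,"z":-3.8,"rx":0,"ry":0,"rz":0,"gripper":-1}
  newtons: 60

```text
clock: 6.0
eef_pos: [441.1, 188.7, 32.1]
tcp_rot: [3.141, -0.0, 1.75]
contact_force: [0.4, 0.2, -4.8]
opening: 0.343
grasp_force: 61.0
```

Call:
servo_tool:
  deltas:
    - {"x":0,"y":0,"z":-0.7,"rx":0,"ry":0,"rz":0,"gripper":-1}
    - {"x":0,"y":0,"z":-1.3,"rx":0,"ry":0,"rz":0,"gripper":-1}
    - {"x":0,"y":0,"z":-1.3,"rx":0,"ry":0,"rz":0,"gripper":-1}
  newtons: 60

```text
clock: 6.3
eef_pos: [441.1, 188.9, 31.6]
tcp_rot: [3.141, -0.0, 1.75]
contact_force: [-4.1, -0.4, 14.5]
opening: 0.342
grasp_force: 63.5
```

Contact. Release, then rise.

Call:
servo_tool:
  deltas:
    - {"x":0,"y":0,"z":0.8,"rx":0,"ry":0,"rz":0,"gripper":-1}
    - {"x":0,"y":0,"z":0.8,"rx":0,"ry":0,"rz":0,"gripper":0.4}
    - {"x":0,"y":0,"z":0.8,"rx":0,"ry":0,"rz":0,"gripper":0.4}
    - {"x":0,"y":0,"z":0.8,"rx":0,"ry":0,"rz":0,"gripper":0.4}
    - {"x":0,"y":0,"z":0.8,"rx":0,"ry":0,"rz":0,"gripper":0.4}
    - {"x":0,"y":0,"z":30,"rx":0,"ry":0,"rz":0,"gripper":0.4}
    - {"x":0,"y":0,"z":80,"rx":0,"ry":0,"rz":0,"gripper":0.4}
    - {"x":0,"y":0,"z":125,"rx":0,"ry":0,"rz":0,"gripper":0.4}
    - {"x":0,"y":0,"z":160,"rx":0,"ry":0,"rz":0,"gripper":0.4}
    - {"x":0,"y":0,"z":160,"rx":0,"ry":0,"rz":0,"gripper":0.4}
  newtons: 60

```text
clock: 7.3
eef_pos: [443.8, 189.9, 195.3]
tcp_rot: [3.133, -0.002, 1.75]
contact_force: [0.3, -0.0, -0.1]
opening: 0.699
grasp_force: 0.0
```

```bash
python3 - <<'E'
from rig import r
import cv2
s=r.sense(); print(s["clock"],s["eef_pos"],s["contact_force"])
a=r.grab_frame("wrist")
cv2.imwrite("pics/w4.png",cv2.resize(a[60:320,130:390],None,fx=2.3,fy=2.3,interpolation=cv2.INTER_CUBIC))
E
```

```text
7.3 [443.81351569 189.91169858 195.29523477] [ 0.34378579 -0.03430496 -0.06839195]
```

View pics/w4.png

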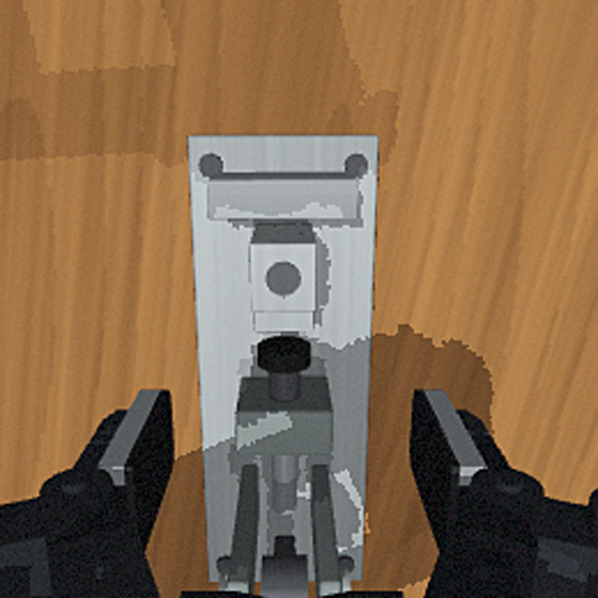

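The block stands upright in the fixture at crop (283,280), in line with the pad (284,350) and fence centre (285,195). Moving over the handle with the fingers shut.

Call:
servo_tool:
  deltas:
    - {"x":9,"y":-48,"z":8,"rx":0,"ry":0,"rz":0,"gripper":-1}
    - {"x":18,"y":-97,"z":10,"rx":0,"ry":0,"rz":0,"gripper":-1}
    - {"x":27,"y":-146,"z":10,"rx":0,"ry":0,"rz":0,"gripper":-1}
    - {"x":36,"y":-195,"z":10,"rx":0,"ry":0,"rz":0,"gripper":-1}
    - {"x":44,"y":-240,"z":10,"rx":0,"ry":0,"rz":0,"gripper":-1}
    - {"x":51,"y":-275,"z":10,"rx":0,"ry":0,"rz":0,"gripper":-1}
    - {"x":54,"y":-296,"z":10,"rx":0,"ry":0,"rz":0,"gripper":-1}
    - {"x":54,"y":-296,"z":10,"rx":0,"ry":0,"rz":0,"gripper":-1}
    - {"x":54,"y":-296,"z":10,"rx":0,"ry":0,"rz":0,"gripper":-1}
    - {"x":54,"y":-296,"z":10,"rx":0,"ry":0,"rz":0,"gripper":-1}
  newtons: 60

```text
clock: 8.35
eef_pos: [494.4, -106.3, 199.7]
tcp_rot: [-3.14, -0.001, 1.75]
contact_force: [-0.4, 0.3, 0.1]
opening: -0.001
grasp_force: 0.0
```

```bash
python3 - <<'E'
from rig import r
import cv2
s=r.sense(); print(s["clock"],s["eef_pos"],s["tcp_rot"])
a=r.grab_frame("wrist")
cv2.imwrite("pics/w5.png",cv2.resize(a,None,fx=1.5,fy=1.5,interpolation=cv2.INTER_CUBIC))
E
```

```text
8.35 [ 494.36939849 -106.31968819  199.71871194] [-3.14016777e+00 -9.31304817e-04  1.75028188e+00]
```

View pics/w5.png

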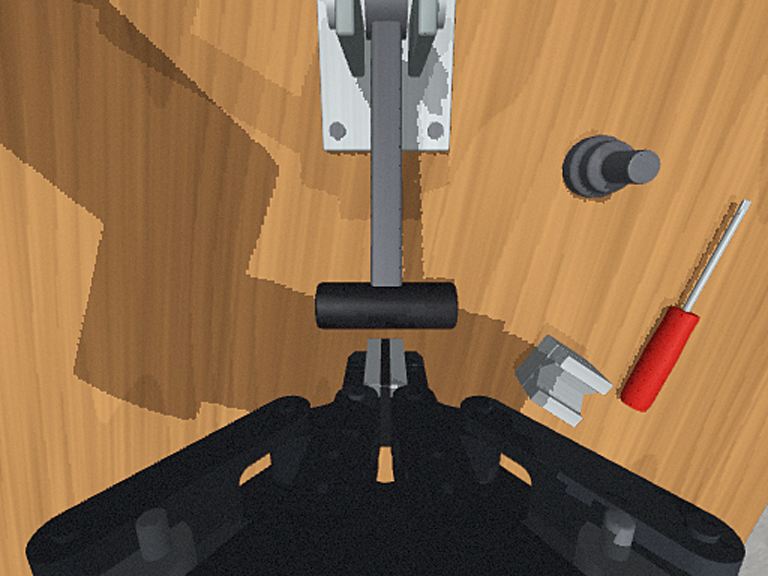

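The handle bar is at view pixels x 316–458, y 283–328. It is centred on the fingers (386) and about 5 mm ahead of them, as the geometry predicts. Pressing.

Call:
servo_tool:
  deltas:
    - {"x":0,"y":0,"z":-20,"rx":0,"ry":0,"rz":0,"gripper":-1}
    - {"x":0,"y":0,"z":-34,"rx":0,"ry":0,"rz":0,"gripper":-1}
    - {"x":0,"y":0,"z":-40,"rx":0,"ry":0,"rz":0,"gripper":-1}
    - {"x":0,"y":0,"z":-48,"rx":0,"ry":0,"rz":0,"gripper":-1}
    - {"x":0,"y":0,"z":-56,"rx":0,"ry":0,"rz":0,"gripper":-1}
    - {"x":0,"y":0,"z":-64,"rx":0,"ry":0,"rz":0,"gripper":-1}
    - {"x":0,"y":0,"z":-72,"rx":0,"ry":0,"rz":0,"gripper":-1}
    - {"x":0,"y":0,"z":-80,"rx":0,"ry":0,"rz":0,"gripper":-1}
    - {"x":0,"y":0,"z":-87,"rx":0,"ry":0,"rz":0,"gripper":-1}
    - {"x":0,"y":0,"z":-90,"rx":0,"ry":0,"rz":0,"gripper":-1}
  newtons: 60

```text
clock: 9.4
eef_pos: [496.3, -108.1, 110.7]
tcp_rot: [3.139, 0.002, 1.75]
contact_force: [-0.9, -6.3, 8.7]
opening: 0.0
grasp_force: 4.4
```

Call:
servo_tool:
  deltas:
    - {"x":0,"y":0,"z":-2,"rx":0,"ry":0,"rz":0,"gripper":-1}
    - {"x":0,"y":0,"z":-2,"rx":0,"ry":0,"rz":0,"gripper":-1}
    - {"x":0,"y":0,"z":-2,"rx":0,"ry":0,"rz":0,"gripper":-1}
  newtons: 60

```text
clock: 9.7
eef_pos: [496.3, -108.2, 109.2]
tcp_rot: [3.139, 0.002, 1.75]
contact_force: [0.3, -5.8, 9.3]
opening: -0.001
grasp_force: 4.4
```

```bash
python3 - <<'E'
from rig import r
import cv2
s=r.sense(); print(s["clock"],s["eef_pos"],s["contact_force"])
a=r.grab_frame("scene"); b=r.grab_frame("top")
a=cv2.resize(a[130:225,180:360],(720,380),interpolation=cv2.INTER_CUBIC)
b=cv2.resize(b[240:340,140:320],(720,400),interpolation=cv2.INTER_CUBIC)[:220]
import numpy as np
cv2.imwrite("pics/s6.png",np.vstack([a,b]))
E
```

```text
9.7 [ 496.3003324  -108.15493433  109.19812216] [ 0.3336536  -5.80886883  9.30887284]
```

View pics/s6.png

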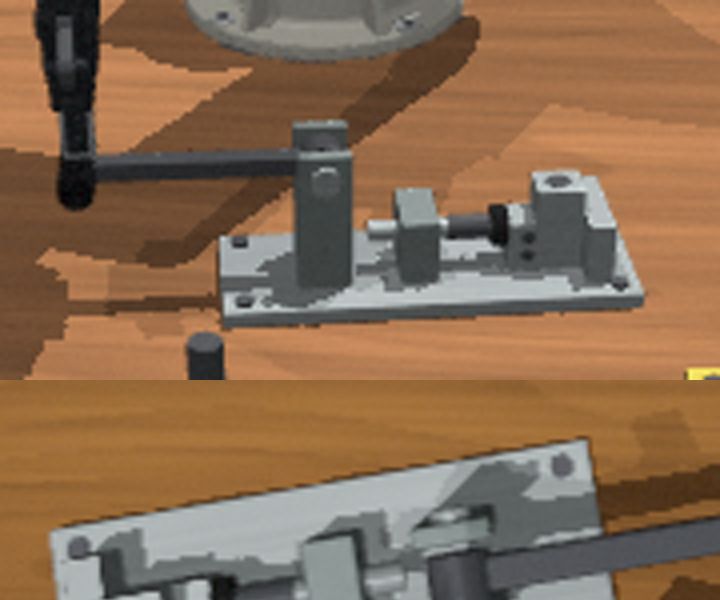

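The block sits against the fence, the pad is on it, and the lever is nearly level. Pressing 2 mm more.

Call:
servo_tool:
  deltas:
    - {"x":0,"y":0,"z":-1.5,"rx":0,"ry":0,"rz":0,"gripper":-1}
    - {"x":0,"y":0,"z":-2.4,"rx":0,"ry":0,"rz":0,"gripper":-1}
    - {"x":0,"y":0,"z":-2.4,"rx":0,"ry":0,"rz":0,"gripper":-1}
    - {"x":0,"y":0,"z":-2.4,"rx":0,"ry":0,"rz":0,"gripper":-1}
    - {"x":0,"y":0,"z":-2.4,"rx":0,"ry":0,"rz":0,"gripper":-1}
  newtons: 60

```text
clock: 10.3
eef_pos: [496.3, -108.3, 106.9]
tcp_rot: [3.139, 0.002, 1.75]
contact_force: [-0.5, -7.7, 9.8]
opening: 0.001
grasp_force: 4.7
```

```bash
python3 - <<'E'
from rig import r
import cv2
s=r.sense(); print(s["clock"],s["eef_pos"],s["contact_force"],s["qvel"].round(3))
a=r.grab_frame("scene")
cv2.imwrite("pics/s7.png",cv2.resize(a[110:225,180:370],(800,484),interpolation=cv2.INTER_CUBIC))
E
```

```text
10.3 [ 496.30608835 -108.31494526  106.92842364] [-0.45869443 -7.73541446  9.78229458] [-0.     0.002  0.    -0.001 -0.001  0.001]
```

View pics/s7.png

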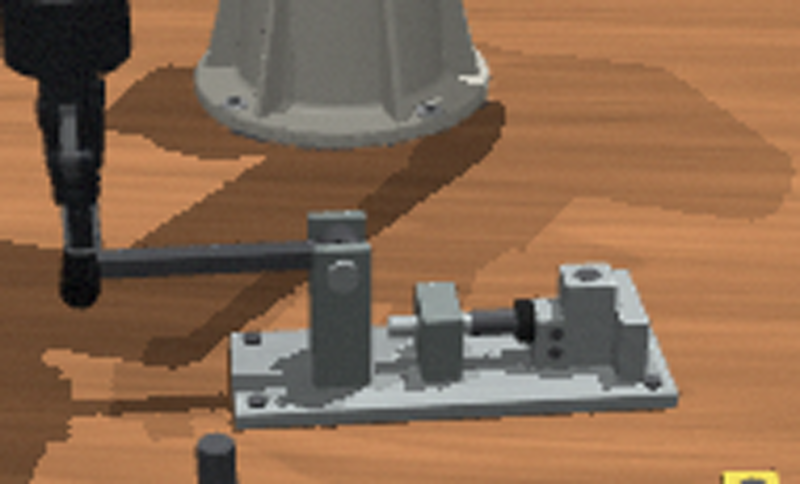

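The lever lies parallel to the plate, with the pad on the block and the block on the fence. Everything is still, with 9.8 N down at the handle. Handing in.

```bash
python3 -c "
from rig import r
print(r.sign_off())"
```

```text
the job is handed in; nothing more can be done
None
```

The job is handed in: the tool block stands upright in the middle of the fence with the pad clamping it, and the arm is still holding the lever level (bar top at 106.9 mm, 9.8 N). It took 10.3 s; no result came back from the judging.

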